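Bring the marked centrepiece board under the hand press

TASK

First clear the candle out of the way: stand it upright, wholly on the round green mat. Then slide the dark wooden board flat along the table, without lifting it, until the white dot on it sits directly below the tip of the press's pin, and let go. Do not knock anything over, and leave the other tableware where it stands.

Things in the scene. Friction and masses are not known exactly. Their poses are not given: they have to be found in the camera images.
- board: Loose dark walnut board, 220 x 130 x 18 mm (x, y, z), about 0.4 kg, lying flat on the table; origin at the centre of its underside. A through hand slot, 36 mm (x) by 90 mm (y), is centred at x = -75 mm, leaving a 17 mm wide wooden rail at the -x end; the white dot is at x = +75 mm, y = 0. It can be pushed at its edges, or moved with the fingertips in the slot. Its final yaw is free.
- mark (a point): Centre of the white dot (20 mm across, with a tiny black centre) on the board's upper face, 18 mm above the table.
- slot (a point): Centre of the board's hand slot, at the level of the upper face, 18 mm above the table.
- pin_tip (a point): Lowest point of the steel pin of the fixed green hand press, 45 mm above the table. The pin is 8 mm thick, tapers over its last 12 mm, and hangs straight down from a brass chuck (24 mm across, from 112 mm up), under the front end of a 44 mm wide arm whose underside is 160 mm above the table.
- press: Fixed green hand press; origin on the table straight below the pin tip, its x axis points from the pin to the column. The arm runs from x = -25 to +145 mm; the foot (20 mm high, 130 mm wide) begins at x = +70 mm, the column (40 x 50 mm) at x = +105 mm; a short lever stands up at its rear. Between table and pin there is nothing but air.
- candle: Loose electric candle, about 0.25 kg, standing in front of the press where the board must go: a brass cup 60 mm across and 30 mm high, then an ivory cylinder 50 mm across up to 75 mm, a small orange flame to 91 mm. Origin at the centre of its underside.
- mat: Round green mat, 180 mm across, only 1 mm thick (look only, things slide over it), fixed flat on the table to the left or right; origin at its centre. The board lies on the other side.
- mug: White mug, 86 mm across, 95 mm high, a bystander; origin at the centre of its underside.
- favour: White gift box with gold ribbon, 55 x 55 x 80 mm, a bystander; origin at the centre of its underside.
- jug: Steel cream jug with a handle, 72 mm across, 85 mm high, a bystander; origin at the centre of its underside.
- vase: Blue bud vase, 76 mm across, 170 mm high, a bystander; origin at the centre of its underside.
- bowl: Blue bowl, 110 mm across, 50 mm high, a bystander; origin at the centre of its underside.
- shaker: Glass shaker with a steel cap, 40 mm across, 85 mm high, a bystander; origin at the centre of its underside.

How it is judged:
On the way, in this order (a step that is already met when the one before it is completed fails the run):
1. the candle stands upright on the green mat, at rest (horizontal distance between candle and mat below 0.065 m and angle between candle's own z axis and vertical below 0.1 rad and height (world z) of candle below 0.006 m and linear speed of candle below 0.02 m/s), for 0.2 s.
2. the white dot is below the pin tip (horizontal distance between mark and pin_tip below 0.01 m and linear speed of board below 0.01 m/s and angle between board's own z axis and vertical below 0.05 rad), for 0.2 s.
At the end, for the whole second after the job is handed in: The centre of the white dot is within 10 mm, seen from above, of the pin tip, the board lies flat and still, and the candle stands upright and still on the mat, its centre within 65 mm of the mat's (all of step 1 and all of step 2); the robot touches nothing.
It fails at once if the candle is tipped over (angle between candle's own z axis and vertical above 0.6 rad).
It fails at once if the board is lifted off the table (origin more than 15 mm up) (height (world z) of board above 0.015 m).
It fails at once if a bystander is moved by more than 30 mm or tipped over (distance of any of mug, favour, jug, vase, bowl, shaker from where it was at the start of the episode above 0.03 m or angle between any of mug, favour, jug, vase, bowl, shaker's own z axis and vertical above 0.5 rad).
It also fails if it takes over 64 s, if anything falls off the work surface, if the arm or the gripper's body presses on something with over 40 N, if the wrist force passes 120 N, or if a joint passes its speed limit or range.

ROBOT

A 6-joint arm with a two-finger parallel gripper is mounted at the origin on the work surface. World frame = base frame: x ahead of the robot, y to its left, z up, the work surface at z = 0. Lengths are in m, angles in rad, forces in N, time in s.
With the tool pointing down it reaches from about 0.275 to 0.875 m from the base axis. Payload 12.5 kg.
Tool frame: the origin (TCP) lies at the very end of the fingers, on their centre line; the grasp point (between the pads) lies 19 mm behind it; z points along the fingers, y is the line along which they close (so a half turn about z gives the same grasp; the last joint's range is limited). The gripper opens to 85 mm and grips with 20 to 120 N. Pads are 22 mm wide; open, the fingers measure 114 mm over their backs; the gripper's body (76 mm by 85 mm) begins 54 mm behind the grasp point. The pads swing forward as they close: fully open they stand 13 mm farther back than shut.
Start: joints at [1.089, 0.351, 1.652, -0, 1.139, -0.085], TCP at [0.213, 0.507, 0.231] pointing down, gripper open.
Joint ranges: [-2.75, 2.75], [-0.79, 2.1], [0.01, 2.65], [-1.57, 4.71], [0.07, 3.14], [-2.87, 2.87]. Speed limits (rad/s): [2.22, 2.22, 2.79, 3.14, 3.14, 3.14].

INTERFACE

Orientations are given as a 3x3 rotation matrix whose columns are the frame's x, y, z axes.
In Python, from bench import manip gives the robot as it stands. Calls block until the motion is done:
- manip.move_ptp(position, orientation): joint-space move of the TCP to a pose.
- manip.move_l(position, attitude=None, max_speed=0.15): straight line of the TCP; attitude=None keeps the orientation; max_speed is the mean speed in m/s.
- manip.move_j(angles): joint-space move.
- manip.set_gripper(opening, effort=None): opening from 0.0 (shut) to 1.0 (fully open); effort is the grip in N (None keeps the last); returns when the fingers have stopped.
- manip.dwell(seconds).
- manip.inverse_kinematics(position, orientation): joint angles nearest the present ones, or None.
- manip.grab_frame(name): name is "side" or "top" or "wrist"; returns (picture, depth): 480x640x3 uint8, red, green, blue; 480x640 float32, m along the optical axis (not along the pixel's ray), 0 where there is no reading.
- manip.get_calibration(name): a dict with "camera_matrix" (3x3 intrinsics, pixels), "R" (3x3) and "t" (3): a world point X has camera coordinates R X + t. Camera axes: x right, y down, z forward; pixel columns grow to the right and rows downward; lengths in m; the calibration is good to about 2 mm. A picture is of the moment at which its call begins: read the wrist's pose just before it. get_calibration takes no time and is no camera call; for the wrist camera it gives the pose at the moment of the call.
A pose or a line that the arm cannot do raises manip.Unreachable and nothing moves.
- manip.sign_off(): hands the job in; it is judged then, once.
Trained networks look in the newest picture that a camera, given by its name, has taken for a name from the list of things; names that differ only in an ending like _2 or _b are one class to them, and where a whole thing is asked for, a point or a joint stands for the part that bears it (a point fixed in the world has none). Each returns a list of dicts, best first, with "confidence" (0 to 1); they miss things now and then, are a little off and sometimes report something else, mostly with a low value. They report only what shows in the picture. A call takes as long as a camera call.
- manip.look_for(camera, name): "at" ([x, y, z] in m, in world coordinates, good to about 4 mm: the middle of the surface that is visible of it).
Readings, each from a call of its own:
- manip.current_time(): time.
- manip.current_qpos(): joint angles.
- manip.current_joint_vel(): joint speeds.
- manip.current_joint_torque(): joint torques, N m.
- manip.current_ee_pos(): TCP position.
- manip.current_tcp_rot(): TCP orientation.
- manip.current_force(): force on the tool from outside, world axes, zero at the start.
- manip.current_ft_torque(): the same for the moment, N m.
- manip.current_grip_width(): opening from 0.0 (shut) to 1.0 (fully open).
- manip.current_grip_force(): force on a finger pad.
Only numpy, scipy, OpenCV 4.12 (cv2) and the standard library are available. Lean on these libraries where they do the work, as an engineer would, in place of code of your own. Each camera call takes 0.05 s, during which the arm holds its last target. There are 200 camera calls.

## Working session

There is one attempt and no reset: what is moved stays moved. The work goes in short steps, each a Python script; the robot and the scene stay as the last script left them, time stands still between calls to the robot, and variables do not carry over. Pictures are saved under pics/ and viewed, at most 10 in all, crops included, and the job is handed in when it is done.

```bash
mkdir -p pics; python3 - <<'E'
from bench import manip as m
import cv2,numpy as np
for c in ("top","side"):
    p,d=m.grab_frame(c); cv2.imwrite(f"pics/{c}0.png",p[:,:,::-1]); np.save(f"{c}0.npy",d)
    K=m.get_calibration(c); print(c,K["camera_matrix"].round(1).tolist(),K["R"].round(3).tolist(),K["t"].round(3).tolist())
    for n in "board mark slot pin_tip press candle mat mug favour jug vase bowl shaker".split():
        print(n,[(np.round(r["at"],3).tolist(),round(r["confidence"],2)) for r in m.look_for(c,n)[:2]])
print(m.current_time())
E
```

```text
top [[570.7, 0.0, 326.2], [0.0, 570.7, 245.6], [0.0, 0.0, 1.0]] [[0.02, -1.0, 0.008], [-0.997, -0.02, -0.078], [0.078, -0.006, -0.997]] [-0.008, 0.579, 1.352]
board [([0.529, -0.195, 0.018], 0.73)]
mark [([0.536, -0.194, 0.017], 0.55)]
slot [([0.537, -0.195, 0.016], 0.98), ([0.539, 0.204, -0.002], 0.29)]
pin_tip [([0.74, 0.017, 0.211], 0.68), ([0.535, -0.196, 0.017], 0.21)]
press []
candle [([0.531, 0.018, 0.073], 0.62)]
mat [([0.539, 0.201, -0.003], 0.86)]
mug [([0.756, 0.257, 0.031], 0.81)]
favour [([0.733, -0.256, 0.08], 0.79)]
jug [([0.515, 0.463, 0.039], 0.75), ([0.644, 0.383, 0.115], 0.33)]
vase [([0.644, 0.38, 0.115], 0.91)]
bowl [([0.656, -0.433, 0.023], 0.98)]
shaker [([0.5, -0.434, 0.083], 0.85)]
side [[459.1, 0.0, 318.6], [0.0, 459.1, 232.1], [0.0, 0.0, 1.0]] [[0.768, -0.64, -0.019], [-0.347, -0.392, -0.852], [0.538, 0.661, -0.523]] [-0.429, 0.269, 0.908]
board [([0.518, -0.204, 0.012], 0.89), ([0.75, 0.002, 0.128], 0.72)]
mark [([0.517, -0.205, 0.015], 0.81)]
slot [([0.519, -0.202, 0.014], 0.66)]
pin_tip [([0.751, -0.001, 0.13], 0.78), ([0.535, 0.202, 0.002], 0.67)]
press [([0.755, 0.005, 0.137], 0.96)]
candle [([0.517, 0.001, 0.049], 0.68)]
mat [([0.534, 0.2, 0.002], 0.59), ([0.518, -0.205, 0.014], 0.22)]
mug [([0.732, 0.228, 0.06], 0.75)]
favour [([0.715, -0.273, 0.055], 0.72)]
jug [([0.506, 0.428, 0.058], 0.79), ([0.532, 0.201, 0.004], 0.46)]
vase [([0.64, 0.377, 0.079], 0.85), ([0.677, -0.423, 0.029], 0.46)]
bowl [([0.679, -0.422, 0.03], 0.91), ([0.52, -0.198, 0.017], 0.57)]
shaker [([0.491, -0.45, 0.055], 0.93)]
1.4
```

View pics/top0.png

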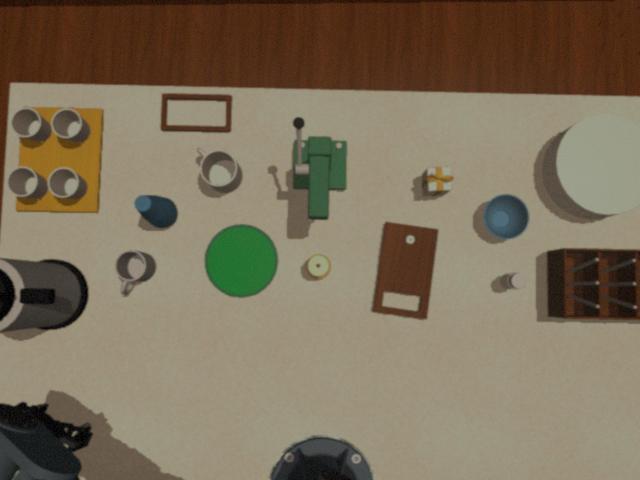

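View pics/side0.png

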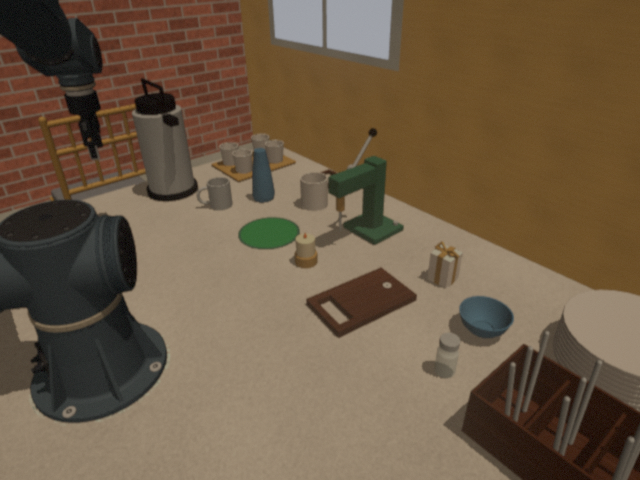

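The top view shows the candle at (318,266), the mat at (241,260), the dot at (410,239), the slot at (401,301) and the front of the press arm at (318,218). The side view shows the pin near (340,225). Next I'll measure these precisely.

```bash
cat > h.py <<'E'
from bench import manip as m
import cv2,numpy as np
def ray(K,u,v):
    R,t=K["R"],K["t"]; d=R.T@np.linalg.solve(K["camera_matrix"],[u,v,1]); return -R.T@t,d
def at_z(K,uv,z):
    o,d=ray(K,*uv); return o+d*(z-o[2])/d[2]
def proj(K,X):
    p=K["camera_matrix"]@(K["R"]@np.asarray(X)+K["t"]); return p[:2]/p[2]
def down(a): # tool down, tool y axis (closing) at world angle a
    y=np.array([np.cos(a),np.sin(a),0]); z=np.array([0,0,-1.]); return np.column_stack([np.cross(y,z),y,z])
def board(K,p):
    """dot, slot centre, yaw from a picture (upper face z=.018)"""
    hsv=cv2.cvtColor(p,cv2.COLOR_RGB2HSV)
    bm=((hsv[...,2]<130)&(hsv[...,1]>100)&((hsv[...,0]<14)|(hsv[...,0]>170))).astype(np.uint8)
    return bm
E
python3 - <<'E'
from h import *
p=cv2.imread("pics/top0.png")[:,:,::-1].copy(); d=np.load("top0.npy"); K=m.get_calibration("top")
g=p.astype(int).sum(2)
bm=board(K,p); bm[:200]=0; bm[340:]=0; bm[:,:360]=0; bm[:,450:]=0
c,h=cv2.findContours(bm,cv2.RETR_CCOMP,cv2.CHAIN_APPROX_NONE)
for i,x in enumerate(c):
    if cv2.contourArea(x)<15: continue
    M=cv2.moments(x); uv=(M["m10"]/M["m00"],M["m01"]/M["m00"])
    w=np.array([at_z(K,q[0],.018)[:2] for q in x],np.float32); r=cv2.minAreaRect(w)
    print("board" if h[0,i,3]<0 else "hole",np.round(uv,1),at_z(K,uv,.018).round(4),np.round(r[0],4),np.round(r[1],4),r[2])
hsv=cv2.cvtColor(p,cv2.COLOR_RGB2HSV)
gm=(abs(hsv[...,0].astype(int)-65)<20)&(hsv[...,1]>120)
mm=gm.copy(); mm[:,290:]=0; v,u=np.nonzero(mm); print("mat",at_z(K,(u.mean(),v.mean()),.001).round(4),np.ptp(u),np.ptp(v))
# candle top rim z=.075
s=(slice(250,285),slice(300,338)); v,u=np.nonzero(abs(d[s]-np.median(d[262:272,312:324]))<.008); print("candle",len(u),at_z(K,(u.mean()+300,v.mean()+250),.075).round(4))
# press arm: points from depth
v,u=np.nonzero(gm&(np.arange(640)>285)); 
W=[]
for a,b in zip(u,v):
    o,q=ray(K,a,b); W.append(o+q*d[b,a])
W=np.array(W); A=W[W[:,2]>.17]; print("arm",np.median(A[:,2]),A.min(0),A.max(0)); r=cv2.minAreaRect(A[:,:2].astype(np.float32)); print(r)
im=cv2.imread("pics/side0.png"); cv2.imwrite("pics/pin.png",cv2.resize(im[150:270,290:410],None,fx=5,fy=5,interpolation=cv2.INTER_CUBIC))
E
```

```text
board [405.1 270.3] [ 0.5236 -0.1883  0.018 ] [ 0.5243 -0.1884] [0.1291 0.2184] 82.86353302001953
hole [400.9 300.9] [ 0.4501 -0.1789  0.018 ] [ 0.4502 -0.1787] [0.0987 0.0462] 82.72036743164062
hole [409.9 239.1] [ 0.5994 -0.1994  0.018 ] [ 0.5997 -0.1996] [0.0273 0.0276] 45.85734176635742
mat [0.5307 0.2274 0.001 ] 275 235
candle 351 [0.5291 0.021  0.075 ]
arm 0.23982694044560515 [ 0.1038037  -0.03805547  0.2292673 ] [0.1076441  0.0192355  0.25038658]
((0.10572390258312225, -0.00940998736768961), (0.0574195459485054, 0.0), -93.83499145507812)
```

View pics/pin.png

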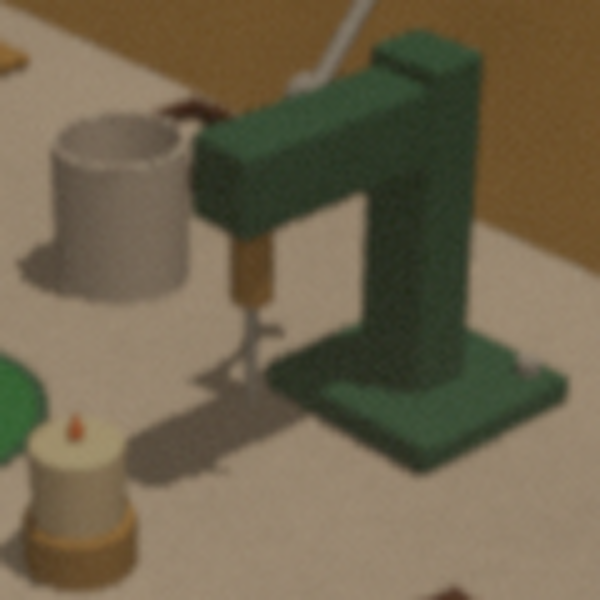

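The crop shows the pin tip at about (252,393), which is about (340.0,228.2) in the side image. The chuck bottom is at about (251,303), and nothing obstructs the space below the pin.

```bash
python3 - <<'E'
from h import *
S=m.get_calibration("side");T=m.get_calibration("top")
f=lambda x,y:(290+(x+.5)/5-.5,150+(y+.5)/5-.5)
print("pin tip",at_z(S,f(252,393),.045),"chuck bottom",at_z(S,f(251,303),.112))
d=np.load("top0.npy")
def P(u,v):
    o,q=ray(T,u,v); return o+q*d[v,u]
for uv in [(318,214),(311,210),(325,210),(319,190),(319,160),(318,222),(241,260),(300,180),(342,180)]: print(uv,P(*uv).round(4))
z=P(318,205)[2]
p=cv2.imread("pics/top0.png").astype(int)
print("arm front col318",[ (v,p[v,314:324].mean(0).round().astype(int).tolist()) for v in range(213,224)])
for v in (175,205,212): print(v,[(u,p[v,u].tolist()) for u in list(range(304,313))+list(range(324,334))])
print("front edge",z,at_z(T,(318.5,218.5),z),"mat",at_z(T,(241.5,260.5),.001))
hsv=cv2.cvtColor(p.astype(np.uint8),cv2.COLOR_BGR2HSV); 
mm=np.zeros((480,640),bool); s=(slice(215,305),slice(195,288)); mm[s]=(abs(hsv[s][...,0].astype(int)-60)<20)&(hsv[s][...,1]>120)
v,u=np.nonzero(mm); print("mat",at_z(T,(u.mean(),v.mean()),.001),np.ptp(u),np.ptp(v))
# candle from side: cup base
m.grab_frame("side"); 
print(m.current_ee_pos(),m.current_tcp_rot().round(2).tolist())
E
```

```text
pin tip [0.66095295 0.02999884 0.045     ] chuck bottom [0.64726809 0.01617334 0.112     ]
(318, 214) [0.6304 0.0225 0.2106]
(311, 210) [0.6385 0.0373 0.2105]
(325, 210) [0.6393 0.0081 0.2089]
(319, 190) [0.681  0.0215 0.2106]
(319, 160) [0.7445 0.0227 0.2116]
(318, 222) [ 0.6393  0.0241 -0.0054]
(241, 260) [0.5414 0.2093 0.0044]
(300, 180) [0.7385 0.0698 0.0185]
(342, 180) [ 0.7397 -0.0323  0.0233]
arm front col318 [(213, [64, 92, 60]), (214, [63, 91, 59]), (215, [58, 84, 55]), (216, [50, 71, 49]), (217, [38, 53, 42]), (218, [36, 48, 44]), (219, [69, 86, 89]), (220, [110, 132, 139]), (221, [121, 144, 152]), (222, [122, 146, 155]), (223, [124, 147, 156])]
175 [(304, [49, 65, 56]), (305, [44, 58, 49]), (306, [46, 60, 52]), (307, [51, 64, 57]), (308, [47, 65, 50]), (309, [53, 72, 50]), (310, [58, 84, 52]), (311, [57, 89, 54]), (312, [64, 92, 61]), (324, [63, 90, 58]), (325, [65, 93, 60]), (326, [64, 91, 58]), (327, [63, 89, 59]), (328, [56, 79, 54]), (329, [55, 81, 53]), (330, [62, 88, 57]), (331, [63, 92, 57]), (332, [65, 93, 62]), (333, [64, 92, 55])]
205 [(304, [76, 95, 105]), (305,
[... 359 characters left out ...]
, 154]), (333, [128, 150, 156])]
212 [(304, [77, 92, 104]), (305, [73, 89, 102]), (306, [76, 92, 103]), (307, [65, 82, 91]), (308, [57, 72, 65]), (309, [55, 76, 50]), (310, [59, 85, 56]), (311, [62, 90, 58]), (312, [64, 92, 61]), (324, [65, 93, 58]), (325, [60, 88, 53]), (326, [60, 88, 56]), (327, [64, 91, 67]), (328, [82, 103, 101]), (329, [108, 130, 134]), (330, [122, 146, 151]), (331, [123, 148, 152]), (332, [123, 147, 155]), (333, [124, 146, 156])]
front edge 0.20782402805916966 [0.62129413 0.02128389 0.20782403] mat [0.54035124 0.20852922 0.001     ]
mat [0.54029982 0.21062221 0.001     ] 68 67
[0.21250904 0.50728349 0.23130241] [[-0.92, 0.39, 0.0], [0.39, 0.92, 0.0], [-0.0, 0.0, -1.0]]
```

```bash
python3 - <<'E'
from h import *
S=m.get_calibration("side"); print([ (proj(S,[.648,.0215,z])).round(1).tolist() for z in (.045,.112)])
R=down(np.pi/2); c=np.array([.529,.021])
m.move_ptp([*c,.20],R)
K=m.get_calibration("wrist"); p,d=m.grab_frame("wrist"); cv2.imwrite("pics/w1.png",p[:,:,::-1]); np.save("w1.npy",d)
print("cam",(-K["R"].T@K["t"]).round(3),K["R"].round(2).tolist())
for n in ("candle","mark","pin_tip"): print(n,[(np.round(r["at"],3).tolist(),round(r["confidence"],2)) for r in m.look_for("wrist",n)[:2]])
print("pin proj",proj(K,[.648,.0215,.045]), "candle top",proj(K,[*c,.075]),m.current_time(),m.current_ee_pos())
E
```

```text
[[338.6, 231.0], [338.7, 209.4]]
cam [0.458 0.021 0.341] [[-0.0, 1.0, -0.0], [0.96, 0.0, 0.28], [0.28, 0.0, -0.96]]
candle [([0.522, 0.02, 0.075], 0.72)]
mark [([0.529, -0.176, 0.02], 0.72), ([0.533, 0.205, 0.007], 0.18)]
pin_tip [([0.719, 0.018, 0.02], 0.56)]
pin proj [322.7960755  367.70811843] candle top [322.2248209  237.40094366] 3.7333 [0.52897653 0.02149338 0.20001083]
```

View pics/w1.png

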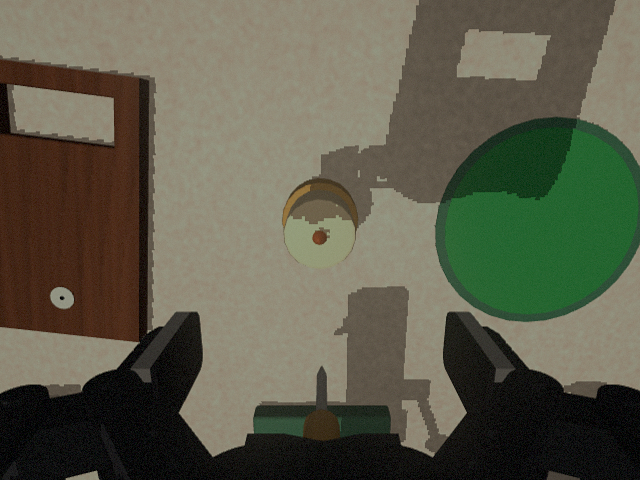

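The wrist view shows the pin tip at (321.5,366.5), 1–2 px from where my estimate projects. The candle top is centred at about (319.5,233), the dot is at (62,297) and the mat is centred at about (540,219). I'll grasp and place the candle now.

```bash
python3 - <<'E'
from h import *
K=m.get_calibration("wrist")
print("pin",at_z(K,(321.5,366.5),.045),"candle",at_z(K,(319.5,233),.075),"dot",at_z(K,(62,297),.018),"mat",at_z(K,(540,219),.001))
R=down(np.pi/2); c=np.array([.528,.0205]); q=np.array([.538,.208])
m.set_gripper(1.0)
m.move_l([*c,.036],max_speed=.12)
m.set_gripper(0.0,effort=30); print("grip",m.current_grip_width(),m.current_grip_force())
m.move_l([*c,.056],max_speed=.1); print(m.current_grip_width(),m.current_force())
m.move_l([*q,.056],max_speed=.12)
m.move_l([*q,.0375],max_speed=.05)
print(m.current_force()); m.set_gripper(0.75); m.dwell(.2); m.set_gripper(1.0)
m.move_l([*q,.20],max_speed=.2)
m.grab_frame("top"); print([(np.round(r["at"],3).tolist(),round(r["confidence"],2)) for r in m.look_for("top","candle")[:2]])
K=m.get_calibration("wrist"); p,d=m.grab_frame("wrist"); cv2.imwrite("pics/w2.png",p[:,:,::-1])
print(proj(K,[*q,.075]),m.current_time())
E
```

```text
pin [0.64685151 0.02028573 0.045     ] candle [0.52594306 0.0190187  0.075     ] dot [ 0.59693858 -0.20064468  0.018     ] mat [0.53261415 0.20540816 0.001     ]
grip 0.5800618801780625 30.718604922294617
0.5758318661683486 [-0.45540772 -0.23160228 -1.31513412]
[-1.76499493 -0.86299835 -2.38311078]
[([0.528, 0.182, 0.028], 0.36)]
[323.57799297 239.15628883] 10.4333
```

View pics/w2.png

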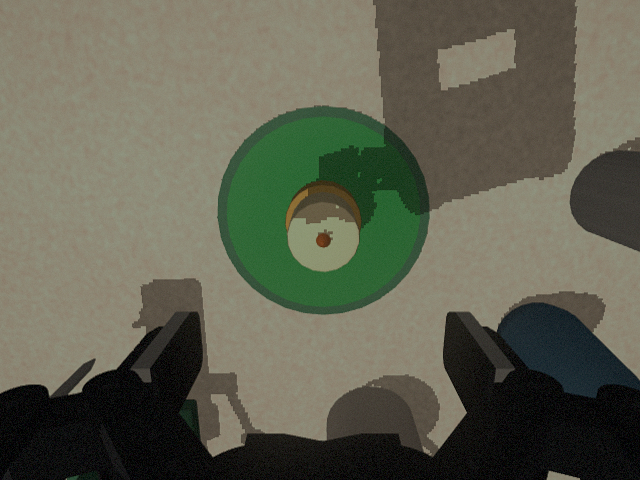

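The candle stands upright at (323,240) near the mat's centre. Next is the board: I'll grip the rail, slide it and measure.

```bash
python3 - <<'E'
from h import *
yaw=np.arctan2(-.0208,.149)*.6-.128*.4; dr=np.array([np.cos(yaw),np.sin(yaw)])
dot=np.array([.598,-.200]); rail=dot-.1765*dr; print("yaw",yaw,rail)
m.move_l([.45,.12,.22],max_speed=.25)
for a in (yaw,yaw+np.pi):
    q=m.inverse_kinematics([*rail,.15],down(a)); print(a,None if q is None else np.round(q,2))
q1=m.inverse_kinematics([*rail,.15],down(yaw)); q2=m.inverse_kinematics([*rail,.15],down(yaw+np.pi))
a=yaw if q2 is None or (q1 is not None and abs(q1[5])<abs(q2[5])) else yaw+np.pi
m.move_ptp([*rail,.15],down(a)); m.set_gripper(.5)
K=m.get_calibration("wrist"); p,d=m.grab_frame("wrist"); cv2.imwrite("pics/w3.png",p[:,:,::-1])
print("a",a,"proj rail, slot, dot",[proj(K,[*(rail+s*dr),.018]).round(0).tolist() for s in (0,.0265,.1765)],proj(K,[*rail,0.004]).round(),m.current_grip_width(),m.current_time())
E
```

```text
yaw -0.13442058559775807 [ 0.42309218 -0.17634615]
-0.13442058559775807 [-0.5   0.3   1.96 -0.    0.88 -0.36]
3.007172067992035 [-0.5   0.3   1.96 -0.    0.88  2.78]
a -0.13442058559775807 proj rail, slot, dot [[324.0, 232.0], [362.0, 232.0], [581.0, 232.0]] [324. 228.] 0.5035631784826566 12.8
```

View pics/w3.png

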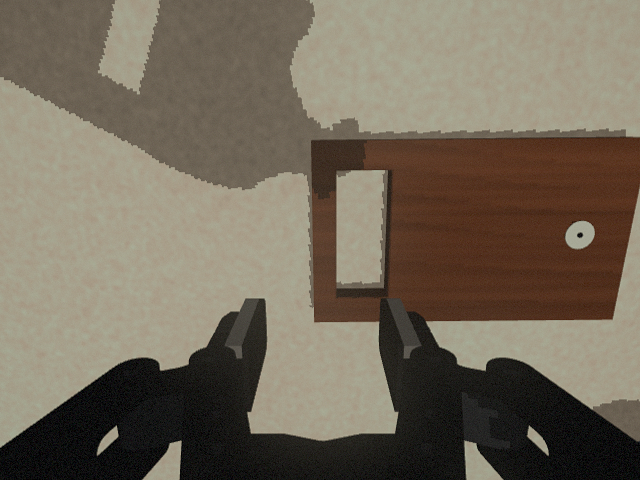

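The rail spans columns 313–337, centred on the projected 324. The dot is at (580,235) against a predicted (581,232), so the pose matches and I can grip.

```bash
python3 - <<'E'
from h import *
yaw=-.13442; dr=np.array([np.cos(yaw),np.sin(yaw)]); rail=np.array([.42309,-.17635])
K=m.get_calibration("wrist"); dot=at_z(K,(580,235),.018)[:2]; off=dot-rail; off+=dr*(.1765-off@dr)
print("dot",dot,"off",off)
m.move_l([*rail,.03],max_speed=.15); m.move_l([*rail,.004],max_speed=.05); print("F",m.current_force())
m.set_gripper(0,effort=40); print("grip",m.current_grip_width(),m.current_grip_force(),m.current_force())
goal=np.array([.647,.0205])-off; print("goal",goal)
m.move_l([*goal,.004],max_speed=.06); print("F",m.current_force(),m.current_ee_pos(),m.current_grip_width())
m.set_gripper(.5); m.dwell(.2); m.move_l([*goal,.12],max_speed=.12)
m.move_l([goal[0]-.02,goal[1],.2],max_speed=.2); m.move_ptp([.50,.0205,.20],down(np.pi/2)); m.set_gripper(1.0)
K=m.get_calibration("wrist"); p,d=m.grab_frame("wrist"); cv2.imwrite("pics/w4.png",p[:,:,::-1])
print("proj pin,mark",proj(K,[.647,.0205,.045]),proj(K,[.647,.0205,.018]),m.current_time())
E
```

```text
dot [ 0.5975118  -0.20180299] off [ 0.17466015 -0.02548522]
F [ 0.70803415  0.65891737 -0.05376088]
grip 0.17698496132437763 39.93225038051605 [0.12869818 0.82947881 5.97044599]
goal [0.47233985 0.04598522]
F [-0.86772989 -6.00858425  8.08506725] [0.47257189 0.04578867 0.00442117] 0.18173602763564503
proj pin,mark [323.06274594 396.92439649] [323.01822027 378.00917244] 23.0583
```

View pics/w4.png

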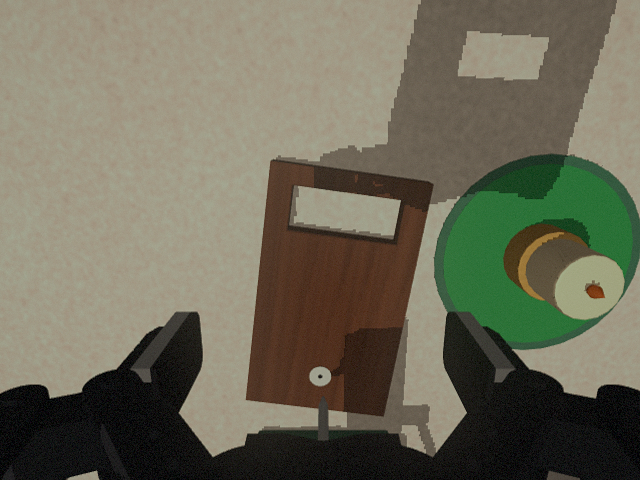

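The dot is at (320,376) and the pin tip at about (323,397). I'll convert both to world positions and cross-check with the side camera.

```bash
python3 - <<'E'
from h import *
K=m.get_calibration("wrist"); p=cv2.imread("pics/w4.png")
dot=at_z(K,(320,376.3),.018); print("dot",dot)
c=p[350:420,285:365]; big=cv2.resize(c,None,fx=5,fy=5,interpolation=cv2.INTER_NEAREST)
s,_=m.grab_frame("side"); s=cv2.resize(s[185:265,300:380,::-1],None,fx=5,fy=5,interpolation=cv2.INTER_CUBIC)
big=cv2.copyMakeBorder(big,0,50,0,0,cv2.BORDER_CONSTANT); cv2.imwrite("pics/c5.png",np.hstack([big,s]))
S=m.get_calibration("side"); print("side proj pin, mark",proj(S,[.647,.0205,.045]),proj(S,[.647,.0205,.018]))
print(m.current_force(),m.current_time())
E
```

```text
dot [0.6452183  0.01777234 0.018     ]
side proj pin, mark [338.52422861 231.31333663] [338.48527971 239.70588279]
[ 0.22983914  0.56013578 -0.13067931] 23.1083
```

View pics/c5.png

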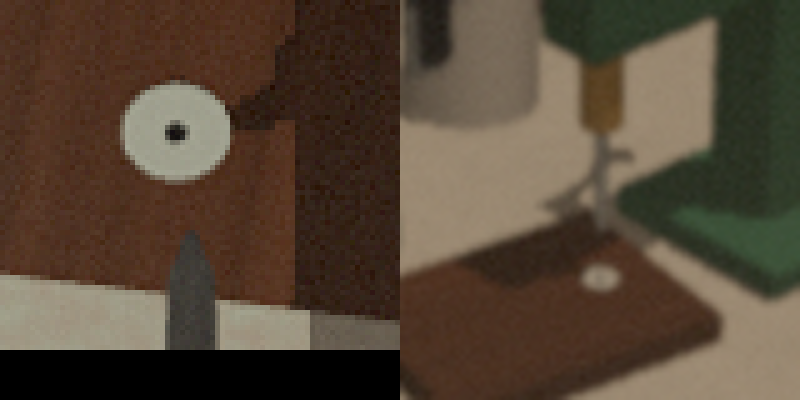

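Both views agree: the dot is within about 3 mm of the pin tip, the board lies flat and the arm is clear.

```bash
python3 -c "
from bench import manip as m
print(m.sign_off())"
```

```text
the job is handed in; nothing more can be done
None
```

The job is handed in: the candle stands upright near the centre of the green mat, and the board lies flat with its white dot within about 3 mm of the point below the pin tip (limit 10 mm); the sign-off gave no verdict.

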